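# Catch three tealights from the bamboo caddy

## Robot

A 6-joint arm with a two-finger parallel gripper is mounted at the origin on the work surface. World frame = base frame: x ahead of the robot, y to its left, z up, the work surface at z = 0. Lengths are in m, angles in rad, forces in N, time in s.
With the tool pointing down it reaches from about 0.3 to 0.875 m from the base axis. Payload 6.4 kg.
Tool frame: the origin (TCP) lies midway between the tips of the shut fingers; the grasp point (between the pads) lies 19 mm behind it; z points along the fingers, y is the line along which they close (so a half turn about z gives the same grasp; the last joint's range is limited). The gripper opens to 85 mm and grips with 20 to 120 N. Pads are 22 mm wide; open, the fingers measure 114 mm over their backs; the gripper's body (76 mm by 85 mm) begins 54 mm behind the grasp point. The pads swing forward as they close: fully open they stand 13 mm farther back than shut.
Start: joints at [-1.41, 0.181, 1.607, -0, 1.354, -0.206], TCP at [0.206, -0.537, 0.231] pointing down, gripper open.
Joint ranges: [-2.99, 2.99], [-0.89, 2.07], [0.3, 2.58], [-1.14, 4.28], [0, 2.63], [-3.12, 3.12]. Speed limits (rad/s): [2.57, 2.57, 3.01, 3.14, 3.14, 3.14].

## Interface

Orientations are given as a unit quaternion [w, x, y, z].
In Python, from bench import * gives the robot as it stands.
- The arm moves only by the tool play_rows, never from a script. Its argument "plan" is a list of rows, each a list of 3 entries, a list of its own where there are three numbers: the finger opening in mm, from 0 to 85.4, then the shift along the tool's x, y, z normalised to -1 to 1, where 1 is 40 cm, then the turn about the tool's z normalised to -1 to 1, where 1 is pi rad. A call has 1 to 10 rows; each row is the pose to reach, as a shift and turn from the pose commanded when the call began, along the tool's axes at that moment, turning the shorter way round; what a row does not reach only later rows make up. A row lasts 1/10 s, in which the tool goes at most 50 mm and 8.59 degrees, less where a joint would pass 70% of its speed; a pose out of reach is approached as far as the arm can. A call with a number of a shift or a turn outside -1 to 1 is refused whole. A call with a gripper value outside its range is refused whole. The fingers move at their own pace and stop on an object; the grip force is fixed at half the most. Time passes only in rows, so rows that repeat a pose let the fingers close. It gives the time, the measured TCP pose, the force, the opening and the grip force at its end, in the units of the state.
- get_obs(): the state, without advancing time (a new reading comes with each control period).
- camera(name): name is "side" or "top"; returns a dict with "image" (384x512x3 uint8, red, green, blue), "range_z" (384x512 float32, m along the optical axis (not along the pixel's ray), 0 where there is no reading), "intrinsics" (3x3 intrinsics, pixels), "k1" (the pictures are not rectified: a ray, as slopes to the right and down, at radius r is drawn at 1 + k1 r^2 times it, then the intrinsics apply), "rvec" (rotation vector, rad) and "tvec" (3), from world to camera coordinates, as OpenCV has them. Camera axes: x right, y down, z forward; pixel columns grow to the right and rows downward; lengths in m; the calibration is good to about 2 mm. A picture is of the moment at which its call begins.
- hand_in(): hands the job in; it is judged then, once.
Trained networks look in a picture, given as the dict that the camera call returned (one of the last four; its "shot" number tells which), for a name from the list of things; names that differ only in an ending like _2 or _b are one class to them, and where a whole thing is asked for, a point or a joint stands for the part that bears it (a point fixed in the world has none). Each returns a list of dicts, best first, with "conf" (0 to 1); they miss things now and then, are a little off and sometimes report something else, mostly with a low value. They report only what shows in the picture. A call takes as long as a camera call. They do not tell look-alikes from the thing itself.
- search_frame(picture, label): "rect" ([centre column, centre row, width, height] in pixels, round what is visible of it).
- masks_of(picture, label): "mask" (384x512 bool, what is visible of it) and "rect" ([centre column, centre row, width, height] in pixels, round what is visible of it).
The state is a dict: "time_s": time; "q": joint angles; "dq": joint speeds; "joint_efforts": joint torques, N m; "eef_pos": TCP position; "eef_rot": TCP orientation; "wrist_force": force on the tool from outside, world axes, zero at the start; "torque": the same for the moment, N m; "opening": opening from 0.0 (shut) to 1.0 (fully open); "grasp_force": force on a finger pad.
Only numpy, scipy, OpenCV 4.12 (cv2) and the standard library are available. Lean on these libraries where they do the work, as an engineer would, in place of code of your own. Each camera call takes 0.05 s, during which the arm holds its last target. There are 200 camera calls.

## Task

Pick up the small steel pan by its handle, hold it level under the chute of the bamboo caddy and push the caddy's paddle in with the far side of the pan, so that the sliding door rises and all three tealights slide down into the held pan; only the pan may touch the caddy, not the gripper, and no tealight may land on the cabinet top. Draw the pan back so that the door drops fully shut, then stand the pan with the three tealights in the middle of the round cork mat and let go. Leave the other things where they are.

Things in the scene. Friction and masses are not known exactly. Their poses are not given: they have to be found in the camera images.
- pan: small round open steel pan, outer diameter 112 at the rim, 108 at the foot, 50 high, walls 3, floor 4, 0.16 kg, standing on the cabinet top. Straight bar handle, 14 wide, 16 high, along the pan's -x from 54 to 131 from its middle, mid-height 34 above the underside. Origin: centre of the underside; z up; x points away from the handle
- pan_grip (a point): point in the pan's handle, 102 mm from the pan's middle along its -x, 34 above its underside: good place to pinch it from above (across the handle, along the pan's y), well clear of the mouth
- caddy: bamboo caddy, fixed, 112 wide, 139 deep, 235 high, front facing its own -x. A chute 44 wide, open above, slopes down at 30 degrees to a lip at the front; below the lip the front is open between the sides (100 apart), with a flat paddle in it. Origin: on the cabinet top, plumb under the middle of the lip; x points back into the caddy, z up
- chute_lip (a point): middle of the chute's lip, 135 above the cabinet top, in the caddy's front plane. Tealights leave it towards the caddy's -x and land 0 to 80 mm in front of it. The pan fits with its rim 25 to 45 mm below this point and its handle straight out to the front (pan's x along the caddy's x)
- paddle_face (a point): middle of the front face of the paddle, an upright aluminium plate 44 wide, 52 high (48 to 100 above the cabinet top), square to the caddy's x. It stands 10 mm in front of the lip when out and moves with the paddle
- paddle (a joint): travel of the paddle (m), 0 out, 0.024 fully in, along the caddy's +x. Spring-loaded: about 2 N at the start, 5 N fully in; returns by itself
- door (a joint): height of the sliding door (m) above its shut place, 0 shut. Geared to the paddle: 1.25 times the paddle's travel, 0.030 at the top. Tealights pass under it from about 0.019; it drops shut again when the paddle is let out
- door_edge (a point): middle of the lower edge of the sliding door, an upright wooden plate 50 wide, 42 high, 5 thick, just in front of the lip; 137 above the cabinet top when shut; the door and its guides reach no lower than 125
- mat: round cork mat lying fixed on the cabinet top, diameter 140, 5 thick. Origin: centre of its underside
- tealight0_center (a point): centre of a tealight: aluminium cup of diameter 38, 16 high, 18 g, at the start the lowest of three lying flat in single file in the chute behind the door; they slide freely once it is up
- tealight1_center (a point): centre of a tealight: aluminium cup of diameter 38, 16 high, 18 g, at the start the middle of three lying flat in single file in the chute behind the door; they slide freely once it is up
- tealight2_center (a point): centre of a tealight: aluminium cup of diameter 38, 16 high, 18 g, at the start the highest of three lying flat in single file in the chute behind the door; they slide freely once it is up
- tealight0: the same tealight; origin: centre of its underside, z its own axis
- tealight1: the same tealight; origin: centre of its underside, z its own axis
- tealight2: the same tealight; origin: centre of its underside, z its own axis
- remote_silver: bystander: silver aluminium remote, 170 x 44 x 14, origin centre of underside, long along x
- remote_black: bystander: matte black soundbar remote, 140 x 38 x 16, origin centre of underside, long along x
- glass_holder: bystander: empty glass candle holder, diameter 68, 60 high, origin centre of underside
- tin: bystander: stainless steel tin with screw lid, diameter 61, 50 high, origin centre of underside
- mug: bystander: white mug, diameter 82, 90 high, handle to its +y, origin centre of underside
- glasses_case: bystander: black glasses case, 160 x 60 x 40, origin centre of underside, long along x
There are look-alikes about, which are no part of the job. What is shaped like the caddy but pink is not meant.

How it is judged:
On the way, in this order (a step that is already met when the one before it is completed fails the run):
1. the pan is held up off the cabinet top, the door still shut (contact force between the fingers and pan above 0.5 N and height (world z) of pan above 0.02 m and value of joint door below 0.004 m), for 0.2 s.
2. the held pan, pressed against the caddy, raises the door (contact force between the fingers and pan above 0.5 N and height (world z) of pan above 0.02 m and contact force between pan and caddy above 0.5 N and value of joint door above 0.012 m), for 0.02 s.
3. all three tealights are in the pan while it is held up (contact force between the fingers and pan above 0.5 N and height (world z) of pan above 0.02 m and horizontal distance between each of tealight0_center, tealight1_center, tealight2_center and pan below 0.051 m and z of tealight0_center in the frame of pan between 0.004 and 0.05 m and z of tealight1_center in the frame of pan between 0.004 and 0.05 m and z of tealight2_center in the frame of pan between 0.004 and 0.05 m), for 0.3 s.
At the end, for the whole second after the job is handed in: All three tealights lie in the pan; the pan stands upright (within 0.06 rad) and at rest on the cork mat, its middle within 20 mm of the mat's; the caddy's door is shut (within 4 mm) (horizontal distance between each of tealight0_center, tealight1_center, tealight2_center and pan below 0.051 m and z of tealight0_center in the frame of pan between 0.004 and 0.05 m and z of tealight1_center in the frame of pan between 0.004 and 0.05 m and z of tealight2_center in the frame of pan between 0.004 and 0.05 m and horizontal distance between pan and mat below 0.02 m and height (world z) of pan between 0.003 and 0.008 m and angle between pan's own z axis and vertical below 0.06 rad and linear speed of pan below 0.02 m/s and value of joint door below 0.004 m and linear speed of each of tealight0, tealight1, tealight2 below 0.03 m/s); the robot touches nothing.
It fails at once if a tealight drops beside the pan to the cabinet top ((height (world z) of tealight0_center below 0.03 m and horizontal distance between tealight0_center and pan above 0.056 m) or (height (world z) of tealight1_center below 0.03 m and horizontal distance between tealight1_center and pan above 0.056 m) or (height (world z) of tealight2_center below 0.03 m and horizontal distance between tealight2_center and pan above 0.056 m)).
It fails at once if the gripper or arm itself pushes on the caddy (contact force between any of the fingers, the arm and caddy above 1 N).
It fails at once if another thing is moved by more than 30 mm or tipped over (distance of any of remote_silver, remote_black, glass_holder, tin, mug, glasses_case from where it was at the start of the episode above 0.03 m or angle between any of remote_silver, remote_black, glass_holder, tin, mug, glasses_case's own z axis and vertical above 0.5 rad).
It also fails if it takes over 51 s, if anything falls off the work surface, if the arm or the gripper's body presses on something with over 40 N, if the wrist force passes 120 N, or if a joint passes its speed limit or range.

## Working session

There is one attempt and no reset: what is moved stays moved. The work goes in short steps, Python scripts to look and compute and a tool call to move; the robot and the scene stay as the last step left them, time stands still between calls to the robot, and variables do not carry over. Pictures are saved under pics/ and viewed, at most 10 in all, crops included, and the job is handed in when it is done.

Besides the shell and the picture viewer there is one more tool, called after ">>>" in YAML: its name, and indented under it one key for each argument. play_rows: Moves the arm, as the interface text tells. Its arguments: {"type":"object","properties":{"plan":{"type":"array","items":{"type":"array"}}},"required":["plan"]}

```bash
mkdir -p pics; cat > h.py <<'E'
from bench import *
import numpy as np, cv2
def cloud(c):
    K=np.array(c["intrinsics"]);k1=c["k1"];R=cv2.Rodrigues(np.array(c["rvec"],float))[0];t=np.array(c["tvec"],float)
    H,W=c["range_z"].shape;v,u=np.mgrid[0:H,0:W].astype(float)
    n=cv2.undistortPoints(np.stack([u.ravel(),v.ravel()],1)[:,None],K,np.array([k1,0,0,0,0.]))[:,0]
    z=c["range_z"].ravel();P=np.c_[n*z[:,None],z]
    W_=(P-t)@R; W_[z<=0]=np.nan
    return W_.reshape(H,W,3)
def proj(c,p):
    return cv2.projectPoints(np.array(p,float).reshape(-1,3),np.array(c["rvec"],float),np.array(c["tvec"],float),np.array(c["intrinsics"]),np.array([c["k1"],0,0,0,0.]))[0][:,0]
def save(n,im): cv2.imwrite("pics/"+n,cv2.cvtColor(im,cv2.COLOR_RGB2BGR))
E
python3 - <<'E'
from h import *
ims=[]
for n in ("side","top"):
    c=camera(n);save(n+"0.png",c["image"]);X=cloud(c)
    R=cv2.Rodrigues(np.array(c["rvec"],float))[0];print(n,"cam at",(-R.T@np.array(c["tvec"])).round(3))
    for l in ("pan","caddy","mat","pan_grip","chute_lip","paddle_face","door_edge","tealight0","glass_holder","tin","mug","glasses_case","remote_silver","remote_black"):
        for d in masks_of(c,l)[:3]:
            p=X[d["mask"]];p=p[~np.isnan(p[:,0])]
            print(l,round(d["conf"],2),np.round(d["rect"]),np.median(p,0).round(3) if len(p) else None,np.percentile(p,2,0).round(3),np.percentile(p,98,0).round(3))
E
```

```text
side cam at [ 0.486 -1.255  0.919]
pan 0.82 [216. 272.  73.  42.] [ 0.464 -0.325  0.025] [ 0.357 -0.389  0.001] [ 0.521 -0.28   0.051]
caddy 0.92 [179. 198.  51.  98.] [ 0.335 -0.137  0.157] [ 0.275 -0.204  0.005] [ 0.394 -0.057  0.231]
caddy 0.64 [254. 145.  33.  75.] [0.561 0.188 0.138] [0.501 0.122 0.006] [0.621 0.272 0.232]
mat 0.92 [274. 226.  43.  32.] [ 0.617 -0.118  0.006] [ 0.553 -0.178  0.001] [ 0.679 -0.049  0.01 ]
pan_grip 0.69 [214. 275.  74.  42.] [ 0.462 -0.325  0.024] [ 0.353 -0.389 -0.001] [ 0.521 -0.28   0.051]
pan_grip 0.46 [204. 169.  10.   8.] [0.385 0.243 0.014] [ 0.374  0.229 -0.   ] [0.396 0.263 0.019]
chute_lip 0.84 [254. 144.  40.  72.] [0.563 0.189 0.14 ] [0.501 0.122 0.001] [0.63  0.278 0.232]
paddle_face 0.56 [260. 165.  15.  17.] [0.571 0.126 0.078] [0.551 0.119 0.041] [0.593 0.211 0.102]
paddle_face 0.47 [177. 224.  14.  23.] [ 0.328 -0.202  0.078] [ 0.307 -0.208  0.011] [ 0.346 -0.09   0.102]
door_edge 0.68 [257. 145.  17.  10.] [0.57  0.128 0.157] [0.546 0.121 0.135] [0.594 0.135 0.179]
door_edge 0.66 [174. 202.  15.  11.] [ 0.326 -0.198  0.162] [ 0.3
[... 2571 characters left out ...]
n 0.77 [188. 259.  20.  19.] [0.377 0.095 0.048] [ 0.351  0.066 -0.001] [0.405 0.125 0.055]
tin 0.71 [145. 192.  72.  54.] [0.557 0.203 0.206] [0.502 0.124 0.004] [0.62  0.268 0.234]
mug 0.84 [264. 121.  37.  31.] [ 0.796 -0.126  0.028] [ 0.744 -0.165 -0.001] [ 0.822 -0.067  0.092]
glasses_case 0.7 [392. 193.  30.  53.] [ 0.587 -0.497  0.038] [ 0.513 -0.531  0.018] [ 0.664 -0.468  0.044]
remote_silver 0.94 [330. 145.  25.  59.] [ 0.727 -0.319  0.013] [ 0.648 -0.349  0.006] [ 0.809 -0.291  0.019]
remote_black 0.66 [132. 278.  21.  48.] [0.329 0.259 0.015] [0.263 0.236 0.007] [0.394 0.283 0.021]
remote_black 0.27 [136. 190.  14.  14.] [0.561 0.215 0.201] [0.547 0.2   0.192] [0.576 0.23  0.21 ]
```

```bash
python3 - <<'E'
import cv2,numpy as np
a=cv2.imread("pics/side0.png")[100:350,140:380];b=cv2.imread("pics/top0.png")[90:330,90:430]
cv2.imwrite("pics/crop0.png",np.hstack([cv2.resize(a,(400,417)),cv2.resize(b,(400,417))]))
E
```

```text
(no output)
```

View pics/crop0.png

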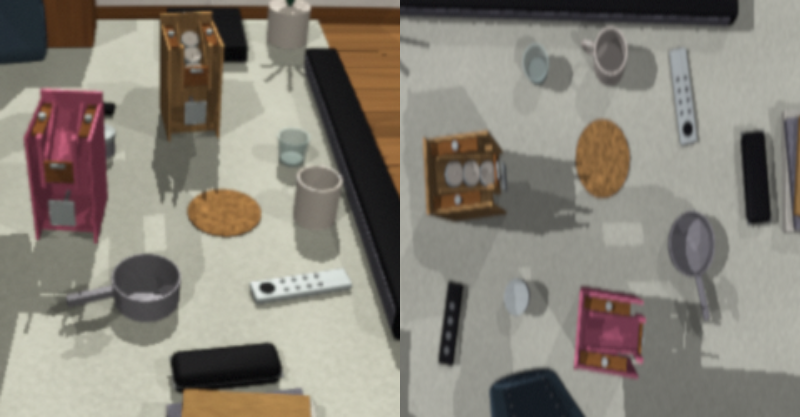

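Looks right: the side view shows the pink look-alike caddy at (179,198), the bamboo caddy with its tealights at (254,145), one pan at (216,272) with its handle to the left, and the mat at (274,226). In the top view the bamboo caddy is at (145,192) and the pan at (337,243). The bamboo caddy is the one wanted. Next I measure both views accurately.

```bash
cat > meas.py <<'E'
from h import *
from scipy.optimize import least_squares
def circ(p,r=None):
    f=lambda a:np.hypot(p[:,0]-a[0],p[:,1]-a[1])-(a[2] if r is None else r)
    a0=[*((p.max(0)+p.min(0))/2)[:2],.055]
    return least_squares(f,a0,loss="soft_l1",f_scale=.002).x
def box(X,lo,hi):
    p=X.reshape(-1,3);p=p[~np.isnan(p[:,0])];return p[((p>lo)&(p<hi)).all(1)]
if __name__=="__main__":
    for n in ("side","top"):
        X=cloud(camera(n));print("==",n)
        r=box(X,[.4,-.42,.046],[.55,-.25,.056]);print("rim",len(r),circ(r).round(4),circ(r,.0545)[:2].round(4),np.median(r[:,2]).round(4))
        c=circ(r,.0545)[:2]
        h=box(X,[.33,-.45,.036],[.5,-.2,.047]);d=np.hypot(*(h[:,:2]-c).T);h=h[(d>.063)&(d<.14)];h=h[h[:,0]<c[0]]
        v=h[:,:2]-c;a=np.arctan2(-v[:,1].mean(),-v[:,0].mean());print("handle",len(h),"pan yaw",a.round(4),"zmed",np.median(h[:,2]).round(4),"maxd",d[d<.15].max().round(3),"grip",(c-.102*np.array([np.cos(a),np.sin(a)])).round(4))
        m=box(X,[.53,-.2,.0035],[.70,-.03,.012]);print("mat",len(m),circ(m,.07)[:2].round(4),(m.max(0)/2+m.min(0)/2).round(4),np.median(m[:,2]).round(4))
        for nm,lo,hi in(("paddle",[.54,.10,.055],[.60,.15,.102]),("door",[.54,.11,.14],[.60,.14,.178]),("sideL",[.49,.1,.23],[.53,.3,.24]),("sideR",[.59,.1,.23],[.64,.3,.24])):
            p=box(X,lo,hi)
            if len(p)<10: print(nm,len(p));continue
            q=p[:,:2]-np.median(p[:,:2],0);w,V=np.linalg.eigh(q.T@q);L=V[:,1]
            print(nm,len(p),np.median(p,0).round(4),p.min(0).round(3),p.max(0).round(3),"line dir",np.degrees(np.arctan2(L[1],L[0])).round(2))
        p=box(X,[.48,.1,.1],[.65,.3,.24]);print("caddy rect",cv2.minAreaRect((p[:,:2]*1000).astype(np.float32)))
    o=get_obs();print(o["eef_pos"],o["eef_rot"],o["time_s"],o["q"])
E
python3 meas.py
```

```text
== side
rim 188 [ 0.4704 -0.3351  0.0545] [ 0.4704 -0.3351] 0.049
handle 126 pan yaw 0.3247 zmed 0.0412 maxd 0.131 grip [ 0.3737 -0.3676]
mat 1033 [ 0.6134 -0.1087] [ 0.6149 -0.1145  0.0077] 0.0062
paddle 152 [0.5716 0.1252 0.0779] [0.551 0.116 0.056] [0.593 0.134 0.102] line dir -172.36
door 169 [0.5702 0.1281 0.1609] [0.543 0.118 0.14 ] [0.6   0.138 0.178] line dir -173.01
sideL 20 [0.5131 0.2627 0.2337] [0.501 0.255 0.231] [0.529 0.272 0.236] line dir -169.27
sideR 10 [0.6    0.2709 0.2332] [0.593 0.265 0.231] [0.607 0.28  0.237] line dir -159.9
caddy rect ((562.420654296875, 197.04702758789062), (113.50385284423828, 160.02186584472656), 7.087723731994629)
== top
rim 115 [ 0.4713 -0.3351  0.0541] [ 0.4714 -0.3351] 0.0493
handle 116 pan yaw 0.305 zmed 0.0408 maxd 0.131 grip [ 0.3741 -0.3657]
mat 1091 [ 0.6099 -0.119 ] [ 0.6144 -0.115   0.0077] 0.0056
paddle 61 [0.5708 0.1236 0.0873] [0.55  0.12  0.057] [0.593 0.134 0.102] line dir -172.85
door 83 [0.5686 0.129  0.1674] [0.54  0.123 0.141] [0.599 0.14  0.178] line dir -173.03
sideL 38 [0.5143 0.2611 0.234 ] [0.501 0.256 0.23 ] [0.528 0.267 0.238] line dir -171.37
sideR 26 [0.5984 0.2722 0.2331] [0.59  0.267 0.23 ] [0.609 0.276 0.239] line dir -168.4
caddy rect ((563.10107421875, 196.68960571289062), (112.80738830566406, 149.8333282470703), 6.934809684753418)
[ 0.20622284 -0.53676378  0.23130162] [4.59039112e-06 9.83234678e-01 1.82344640e-01 6.56592292e-06] 1.6 [-1.41031956e+00  1.80779504e-01  1.60699664e+00  1.36588671e-05
  1.35380763e+00 -2.06267269e-01]
```

```bash
cat >> h.py <<'E'
from scipy.spatial.transform import Rotation as Ro
def go(p,yaw=None,start=None,quiet=False):
    """shift/turn numbers from current pose to world TCP p and tool-x yaw"""
    o=get_obs();w,x,y,z=o["eef_rot"];R=Ro.from_quat([x,y,z,w]).as_matrix()
    s=R.T@(np.array(p)-o["eef_pos"])/.4;cur=np.arctan2(R[1,0],R[0,0])
    t=0 if yaw is None else -((yaw-cur+np.pi)%(2*np.pi)-np.pi)/np.pi
    print("shift",s.round(4),"turn",round(t,4),"| yaw",cur.round(4),"tilt",np.degrees(np.arccos(-R[2,2])).round(2),"pos",o["eef_pos"].round(4))
E
python3 -c "
from h import *
go([.374,-.3667,.10],.315);go([.374,-.3667,.016],.315)"
```

```text
shift [ 0.544  -0.2465  0.3283] turn 0.0165 | yaw 0.3667 tilt 0.0 pos [ 0.2062 -0.5368  0.2313]
shift [ 0.544  -0.2465  0.5383] turn 0.0165 | yaw 0.3667 tilt 0.0 pos [ 0.2062 -0.5368  0.2313]
```

>>> play_rows:
  plan:
    - [60,[0.544,-0.2465,0.328],0.0165]
    - [60,[0.544,-0.2465,0.328],0.0165]
    - [60,[0.544,-0.2465,0.328],0.0165]
    - [60,[0.544,-0.2465,0.328],0.0165]
    - [60,[0.544,-0.2465,0.328],0.0165]
    - [60,[0.544,-0.2465,0.328],0.0165]
    - [60,[0.544,-0.2465,0.328],0.0165]
    - [60,[0.544,-0.2465,0.328],0.0165]
    - [60,[0.544,-0.2465,0.328],0.0165]

```text
time_s: 2.5
eef_pos: [0.3739, -0.3682, 0.1011]
eef_rot: [0.001, 0.988, 0.156, 0.0]
wrist_force: [0.4, -0.1, 0.3]
opening: 0.708
grasp_force: 0.0
```

>>> play_rows:
  plan:
    - [60,[0,0,0.1],0]
    - [60,[0,0,0.17],0]
    - [60,[0,0,0.21],0]
    - [60,[0,0,0.21],0]
    - [0,[0,0,0.21],0]
    - [0,[0,0,0.21],0]
    - [0,[0,0,0.21],0]
    - [0,[0,0,0.21],0]
    - [0,[0,0,0.21],0]
    - [0,[0,0,0.21],0]

```text
time_s: 3.5
eef_pos: [0.3744, -0.3677, 0.0174]
eef_rot: [0.001, 0.988, 0.157, 0.0]
wrist_force: [-2.8, -0.4, 6.7]
opening: 0.146
grasp_force: 62.3
```

```bash
python3 - <<'E'
from h import *
o=get_obs();print(o["opening"]*85.4,o["grasp_force"]);go([.374,-.3667,.076],.315)
E
python3 meas.py | grep -E "==|rim|handle"
```

```text
12.446036809339393 62.31117010116577
shift [-0.0002 -0.0025 -0.1465] turn 0.0 | yaw 0.3152 tilt 0.13 pos [ 0.3744 -0.3677  0.0174]
== side
rim 183 [ 0.4702 -0.3362  0.0548] [ 0.4703 -0.3362] 0.0495
handle 98 pan yaw 0.3722 zmed 0.0412 maxd 0.13 grip [ 0.3753 -0.3733]
== top
rim 124 [ 0.4715 -0.3363  0.054 ] [ 0.4715 -0.3363] 0.0494
handle 26 pan yaw 0.3076 zmed 0.0406 maxd 0.08 grip [ 0.3743 -0.3672]
```

>>> play_rows:
  plan:
    - [0,[0,0,-0.03],0]
    - [0,[0,0,-0.08],0]
    - [0,[0,0,-0.13],0]
    - [0,[0,0,-0.13],0]
    - [0,[0,0,-0.13],0]
    - [0,[0,0,-0.13],0]

```text
time_s: 4.2
eef_pos: [0.3735, -0.3659, 0.0671]
eef_rot: [-0.001, 0.988, 0.157, -0.0]
wrist_force: [0.9, 0.6, -1.9]
opening: 0.152
grasp_force: 61.2
```

```bash
cat > pan.py <<'E'
from h import *
from meas import circ
def pan(names=("side","top")):
    o=get_obs();e=o["eef_pos"];w,x,y,z=o["eef_rot"];R=Ro.from_quat([x,y,z,w]).as_matrix();pc=e+.1017*R[:,0]
    for n in names:
        p=cloud(camera(n)).reshape(-1,3);p=p[~np.isnan(p[:,0])]
        d=np.hypot(*(p[:,:2]-pc[:2]).T)
        r=p[(d>.045)&(d<.066)&(p[:,2]>e[2]+.02)&(p[:,2]<e[2]+.046)]
        for _ in range(3):
            A=np.c_[r[:,:2]-pc[:2],np.ones(len(r))];k=np.linalg.lstsq(A,r[:,2],rcond=None)[0];res=r[:,2]-A@k;r=r[res>-.003]
        c=circ(r,.0545)[:2];u=R[:2,0]
        print(n,len(r),"centre",c.round(4),"expected",pc[:2].round(4),"rim z",k[2].round(4),"slope along handle/side",(k[:2]@u).round(3),(k[:2]@[-u[1],u[0]]).round(3))
if __name__=="__main__":
    pan();go([.5946,-.0621,.062],1.695)
E
python3 pan.py
```

```text
side 208 centre [ 0.47   -0.3342] expected [ 0.4702 -0.3343] rim z 0.0978 slope along handle/side 0.002 0.003
top 127 centre [ 0.4707 -0.3344] expected [ 0.4702 -0.3343] rim z 0.0977 slope along handle/side 0.002 0.007
shift [ 0.7609 -0.5507  0.0131] turn -0.4393 | yaw 0.3149 tilt 0.13 pos [ 0.3735 -0.3659  0.0669]
```

>>> play_rows:
  plan:
    - [0,[0.06,-0.04,0],-0.04]
    - [0,[0.14,-0.1,0],-0.08]
    - [0,[0.22,-0.16,0],-0.125]
    - [0,[0.3,-0.217,0],-0.17]
    - [0,[0.38,-0.275,0],-0.215]
    - [0,[0.46,-0.333,0],-0.26]
    - [0,[0.54,-0.39,0],-0.305]
    - [0,[0.62,-0.45,0],-0.35]
    - [0,[0.7,-0.51,0.004],-0.395]
    - [0,[0.75,-0.54,0.0075],-0.43]

```text
time_s: 5.3
eef_pos: [0.5929, -0.0655, 0.064]
eef_rot: [-0.001, 0.67, 0.742, 0.0]
wrist_force: [-0.2, -0.9, -1.0]
opening: 0.151
grasp_force: 61.1
```

>>> play_rows:
  plan:
    - [0,[0,0,0],0]
    - [0,[0,0,0],0]
    - [0,[0,0,0],0]

```text
time_s: 5.6
eef_pos: [0.5914, -0.069, 0.0644]
eef_rot: [-0.001, 0.673, 0.739, -0.0]
wrist_force: [-0.1, 0.5, -1.4]
opening: 0.15
grasp_force: 61.2
```

```bash
python3 pan.py; python3 - <<'E'
from h import *
c=camera("top");a=c["image"][130:260,110:270];d=camera("side");b=d["image"][100:230,200:360]
save("pre.png",np.hstack([cv2.resize(a,(400,325)),cv2.resize(b,(400,325))]))
E
```

```text
side 48 centre [0.5819 0.0315] expected [0.582  0.0322] rim z 0.0956 slope along handle/side -0.001 0.017
top 77 centre [0.5827 0.0302] expected [0.582  0.0322] rim z 0.0955 slope along handle/side 0.011 0.023
shift [0.0175 0.009  0.0072] turn -0.01 | yaw 1.6635 tilt 0.04 pos [ 0.5917 -0.0694  0.0649]
```

View pics/pre.png

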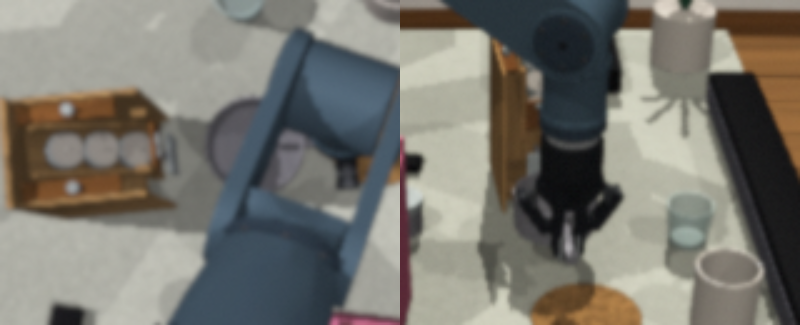

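>>> play_rows:
  plan:
    - [0,[0.03,0.009,0],-0.01]
    - [0,[0.07,0.008,0],-0.01]
    - [0,[0.09,0.008,0],-0.01]
    - [0,[0.11,0.007,0],-0.01]
    - [0,[0.13,0.007,0],-0.01]
    - [0,[0.15,0.006,0],-0.01]
    - [0,[0.15,0.006,0],-0.01]
    - [0,[0.15,0.006,0],-0.01]
    - [0,[0.15,0.006,0],-0.01]
    - [0,[0.15,0.006,0],-0.01]

```text
time_s: 6.8
eef_pos: [0.5889, -0.0086, 0.0649]
eef_rot: [-0.0, 0.661, 0.75, -0.0]
wrist_force: [0.8, -4.8, -3.2]
opening: 0.153
grasp_force: 60.9
```

```bash
cat > look.py <<'E'
import sys
from pan import *
from meas import box
c=camera("top");d=camera("side");a=c["image"][130:260,110:270];b=d["image"][100:230,200:360]
save(sys.argv[1],np.hstack([cv2.resize(a,(400,325)),cv2.resize(b,(400,325))]))
X=cloud(c)
for q in masks_of(c,"tealight0_center")+masks_of(c,"door_edge"): print(np.round(q["rect"]),round(q["conf"],2),np.nanmedian(X[q["mask"]],0).round(3))
r=box(X,[.53,.1,.17],[.61,.15,.22]);print("door top z",r[:,2].max() if len(r) else None)
pan(("top",));o=get_obs();print(o["wrist_force"],o["time_s"])
E
python3 look.py in.png
```

```text
[192. 191.  40.  36.] 0.46 [0.563 0.085 0.051]
[141. 192.  64.  52.] 0.51 [0.562 0.203 0.2  ]
door top z 0.2199520239952264
top 50 centre [0.5768 0.0903] expected [0.5761 0.0923] rim z 0.096 slope along handle/side 0.018 -0.003
[ 0.1811605  -4.65807878 -3.93643867] 7.05
```

View pics/in.png

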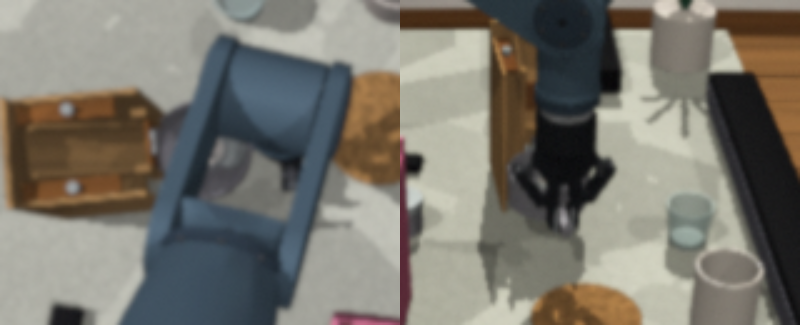

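The chute at (90,150) in the crop is empty and the wrist force changed by about the tealights' weight, so they appear to be in the pan. I'll draw back gently.

>>> play_rows:
  plan:
    - [0,[-0.02,0,0],0]
    - [0,[-0.06,0,0],0]
    - [0,[-0.1,0,0],0]
    - [0,[-0.15,0,0],0]
    - [0,[-0.2,0,0],0]
    - [0,[-0.24,0,0],0]
    - [0,[-0.25,0,0],0]
    - [0,[-0.25,0,0],0]

```text
time_s: 7.85
eef_pos: [0.6016, -0.1084, 0.0651]
eef_rot: [-0.0, 0.662, 0.75, 0.0]
wrist_force: [-0.4, -0.3, -2.4]
opening: 0.152
grasp_force: 61.1
```

```bash
python3 look.py out.png; python3 - <<'E'
from h import *
for a in (1.695,.6,0.,-.2): go([.614-.1017*np.cos(a),-.1145-.1017*np.sin(a),.064],a)
E
```

```text
[133. 277.  23.  44.] 0.35 [0.327 0.259 0.015]
[172. 189.   5.  16.] 0.53 [0.57  0.128 0.175]
[295. 284.   0.  14.] 0.52 [ 0.327 -0.197  0.177]
door top z 0.21948722397640813
top 80 centre [ 0.589  -0.0073] expected [ 0.5885 -0.0058] rim z 0.0961 slope along handle/side -0.009 0.016
[ 0.52863377 -0.49506187 -2.64682475] 8.1
shift [-0.2776  0.0277  0.0024] turn 0.001 | yaw 1.6983 tilt 0.03 pos [ 0.6015 -0.1067  0.065 ]
shift [-0.1391 -0.1979  0.0025] turn 0.3496 | yaw 1.6983 tilt 0.03 pos [ 0.6015 -0.1067  0.065 ]
shift [ 0.0089 -0.2237  0.0026] turn 0.5406 | yaw 1.6983 tilt 0.03 pos [ 0.6015 -0.1067  0.065 ]
shift [ 0.0584 -0.2122  0.0026] turn 0.6042 | yaw 1.6983 tilt 0.03 pos [ 0.6015 -0.1067  0.065 ]
```

View pics/out.png

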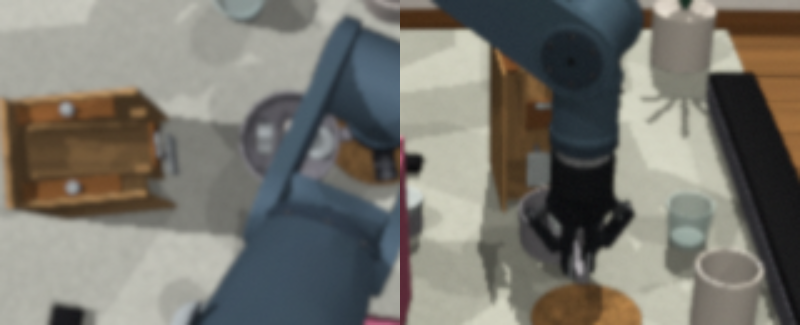

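The three tealights show in the pan around (265–320,145) in the crop. The chute is empty and the door and paddle are back out at (165,150). Next, the mat.

>>> play_rows:
  plan:
    - [0,[-0.03,0.003,0],0]
    - [0,[-0.08,0.008,0],0]
    - [0,[-0.14,0.014,0],0]
    - [0,[-0.2,0.02,0],0]
    - [0,[-0.25,0.025,0],0]
    - [0,[-0.275,0.028,0],0]
    - [0,[-0.278,0.028,0.03],0]
    - [0,[-0.278,0.028,0.06],0]
    - [0,[-0.278,0.028,0.085],0]
    - [0,[-0.278,0.028,0.09],0]

```text
time_s: 9.1
eef_pos: [0.625, -0.2145, 0.0262]
eef_rot: [-0.002, 0.661, 0.751, -0.0]
wrist_force: [-0.1, 0.1, -1.8]
opening: 0.153
grasp_force: 61.1
```

>>> play_rows:
  plan:
    - [0,[0,0,0],0]
    - [0,[0,0,0],0]

```text
time_s: 9.3
eef_pos: [0.627, -0.2161, 0.0293]
eef_rot: [0.0, 0.661, 0.751, 0.0]
wrist_force: [-0.4, -0.1, -2.1]
opening: 0.151
grasp_force: 61.1
```

```bash
python3 pan.py
```

```text
side 48 centre [ 0.614  -0.1161] expected [ 0.6141 -0.1152] rim z 0.059 slope along handle/side -0.007 0.043
top 77 centre [ 0.6144 -0.1171] expected [ 0.6141 -0.1152] rim z 0.0611 slope along handle/side -0.009 0.015
shift [ 0.3932 -0.0322 -0.0808] turn 0.0009 | yaw 1.6977 tilt 0.07 pos [ 0.6273 -0.2165  0.0298]
```

>>> play_rows:
  plan:
    - [0,[0,0,0.006],0]
    - [0,[0,0,0.0115],0]
    - [0,[0,0,0.0125],0]
    - [0,[0,0,0.0125],0]
    - [0,[0,0,0.0125],0]

```text
time_s: 9.9
eef_pos: [0.6268, -0.2165, 0.0241]
eef_rot: [0.0, 0.661, 0.75, 0.0]
wrist_force: [0.3, -0.4, -2.6]
opening: 0.149
grasp_force: 61.1
```

>>> play_rows:
  plan:
    - [0,[0,0,0.0025],0]
    - [0,[0,0,0.0025],0]
    - [0,[0,0,0.0025],0]

```text
time_s: 10.2
eef_pos: [0.6269, -0.2166, 0.0232]
eef_rot: [0.0, 0.661, 0.75, 0.0]
wrist_force: [-0.4, -0.2, -1.2]
opening: 0.155
grasp_force: 61.3
```

>>> play_rows:
  plan:
    - [0,[0,0,0.002],0]
    - [0,[0,0,0.002],0]
    - [0,[0,0,0.002],0]

```text
time_s: 10.5
eef_pos: [0.627, -0.2167, 0.0227]
eef_rot: [0.0, 0.661, 0.75, 0.0]
wrist_force: [0.3, -0.7, 1.5]
opening: 0.15
grasp_force: 61.6
```

Force went from −2.6 to +1.5 N, so the pan is standing on the mat. I'll let go and rise.

>>> play_rows:
  plan:
    - [45,[0,0,0],0]
    - [45,[0,0,0],0]
    - [45,[0,0,0],0]
    - [45,[0,0,0],0]
    - [45,[0,0,-0.05],0]
    - [45,[0,0,-0.15],0]
    - [45,[0,0,-0.25],0]
    - [45,[0,0,-0.35],0]
    - [45,[-0.1,0,-0.4],0]
    - [45,[-0.2,0,-0.4],0]

```text
time_s: 11.5
eef_pos: [0.6396, -0.297, 0.1883]
eef_rot: [0.004, 0.66, 0.751, 0.001]
wrist_force: [0.7, -0.8, 0.5]
opening: 0.531
grasp_force: 0.0
```

```bash
python3 - <<'E'
from h import *
from meas import circ,box
c=camera("top");d=camera("side")
save("end.png",np.hstack([cv2.resize(c["image"][100:300,110:330],(400,364)),cv2.resize(d["image"][120:270,180:345],(400,364))]))
for k in (c,d):
    r=box(cloud(k),[.52,-.2,.048],[.70,-.03,.062]);print(circ(r,.0545)[:2].round(4),np.median(r[:,2]).round(4))
    A=np.c_[r[:,:2]-r[:,:2].mean(0),np.ones(len(r))];print("slope",np.linalg.lstsq(A,r[:,2],rcond=None)[0][:2].round(3))
o=get_obs();print(o["eef_pos"],o["grasp_force"],o["time_s"])
E
```

```text
[ 0.6144 -0.118 ] 0.0531
slope [-0.005  0.004]
[ 0.6143 -0.1173] 0.0532
slope [-0.009  0.002]
[ 0.63712101 -0.30120776  0.18381337] 0.0 11.6
```

View pics/end.png

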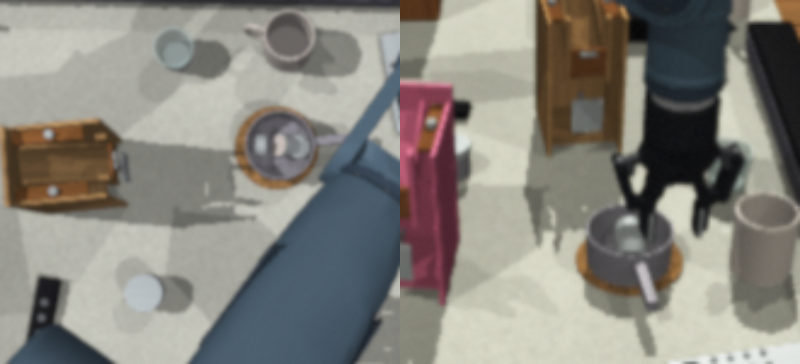

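The pan stands level on the mat at (280,145) in the crop, about 3 mm off the mat's middle, with the tealights inside. The door is shut and the chute empty.

```bash
python3 -c "
from bench import *
print(hand_in())"
```

```text
the job is handed in; nothing more can be done
None
```

The job is handed in, with no verdict returned: the last pictures show the pan level on the cork mat about 3 mm off its middle with the tealights inside, the caddy's chute empty, the door shut and the gripper clear.

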